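# Wind down a ring clamp's castle nut and lock it with its cross pin

## Robot

A 6-joint arm with a two-finger parallel gripper is mounted at the origin on a cart in front of the work surface, level with it; the furniture and walls round the work are solid. World frame = base frame: x ahead of the robot, y to its left, z up, the work surface at z = 0. Lengths are in mm, angles in rad, forces in N, time in s.
With the tool pointing down it reaches from about 350 to 925 mm from the base axis. Payload 6.4 kg.
Tool frame: the origin (TCP) lies at the very end of the fingers, on their centre line; the grasp point (between the pads) lies 19 mm behind it; z points along the fingers, y is the line along which they close (so a half turn about z gives the same grasp; the last joint's range is limited). The gripper opens to 85 mm and grips with 20 to 120 N. Pads are 22 mm wide; open, the fingers measure 114 mm over their backs; the gripper's body (76 mm by 85 mm) begins 54 mm behind the grasp point. The pads swing forward as they close: fully open they stand 13 mm farther back than shut.
Start: joints at [1.052, 0.245, 1.558, -0, 1.339, -0.174], TCP at [219.703, 611.755, 231.29] pointing down, gripper open.
Joint ranges: [-3.13, 3.13], [-1.02, 2.26], [0.13, 2.54], [-0.95, 4.09], [0.21, 2.88], [-2.74, 2.74]. Speed limits (rad/s): [2.57, 2.57, 3.14, 3.14, 3.14, 3.14].

## Interface

Orientations are given as a rotation vector (axis times angle).
In Python, from station import read_state, grab_frame, sign_off, find_in gives the robot as it stands.
- The arm moves only by the tool jog_arm, never from a script. Its argument "rows" is a list that holds one entry, the list of rows, each a list of 5 numbers: the shift along the tool's x, y, z in mm, then the turn about the tool's z in rad, then the finger opening in mm, from 0 to 85.4. In form: [[[tx, ty, tz, yaw, gripper], ...]]. A call has 1 to 10 rows; each row shifts and turns the commanded pose from where the row before left it, along the tool's axes as they then stand; what a row does not reach is not made up. A row lasts 1/8 s, in which the tool goes at most 62.5 mm and 10.7 degrees, less where a joint would pass 70% of its speed; a pose out of reach is approached as far as the arm can. A call is refused whole if a number of a shift passes 62.5 or a number of a turn 0.188, either way. A call with a gripper value outside its range is refused whole. The fingers move at their own pace and stop on an object; the grip force is fixed at half the most. Time passes only in rows, so rows that do not move let the fingers close. It gives the time, the measured TCP pose, the force, the opening and the grip force at its end, in the units of the state.
- read_state(): the state, without advancing time (a new reading comes with each control period).
- grab_frame(name): name is "scene" or "top" or "wrist"; returns a dict with "pixels" (480x640x3 uint8, red, green, blue), "fx", "fy", "cx", "cy" (pixels), "pose" (4x4, takes a point from camera to world coordinates); the wrist camera has in their place "T_tool_cam" (4x4, takes a point from camera to tool coordinates, whose origin is the TCP and whose axes are the flange's). Camera axes: x right, y up, looking along -z (the intrinsics and any distortion apply to the point x, -y, -z); pixel columns grow to the right and rows downward; lengths in mm; the calibration is good to about 2 mm. The wrist camera is an equidistant fisheye: a pixel r from the principal point sees the ray r / f radians off the axis. A picture is of the moment at which its call begins: read the wrist's pose just before it. There is no depth.
- sign_off(): hands the job in; it is judged then, once.
Trained networks look in a picture, given as the dict that the camera call returned (one of the last four; its "shot" number tells which), for a name from the list of things; names that differ only in an ending like _2 or _b are one class to them, and where a whole thing is asked for, a point or a joint stands for the part that bears it (a point fixed in the world has none). Each returns a list of dicts, best first, with "conf" (0 to 1); they miss things now and then, are a little off and sometimes report something else, mostly with a low value. They report only what shows in the picture. A call takes as long as a camera call.
- find_in(picture, name): "box" ([left, top, right, bottom] in pixels, round what is visible of it).
The state is a dict: "time": time; "qpos": joint angles; "qvel": joint speeds; "tau": joint torques, N m; "eef_pos": TCP position; "ee_rot": TCP orientation; "wrist_force": force on the tool from outside, world axes, zero at the start; "torque": the same for the moment, N m; "finger_gap": finger opening in mm; "finger_force": force on a finger pad.
Only numpy, scipy, OpenCV 4.12 (cv2) and the standard library are available. Lean on these libraries where they do the work, as an engineer would, in place of code of your own. Each camera call takes 0.05 s, during which the arm holds its last target. There are 200 camera calls.

## Task

Wind the castle nut of the ring clamp down by its crank handle (clockwise seen from above) to the last position just above the steel ring where the slot across the nut lines up with the slot in the stud. Then take the cross pin that fits the slot, the thinner of the two, and lay it fully down through the nut and the stud so that it reaches through both sides. Leave the oil bottle, the deburring tool and the screwdriver where they are.

Things in the scene. Friction and masses are not known exactly. Their poses are not given: they have to be found in the camera images.
- fixture: ring clamp, fixed: square aluminium base 116x116x12 mm with a vertical threaded stud of 28 mm diameter in its middle and a steel ring (80 mm outside, 20 mm high) lying on the base round the stud. Origin: stud axis, underside of the base (on the work surface); z up. The stud's top end (46 to 64 mm above the origin) has a straight slot 13 mm wide along the fixture's y axis
- nut (a joint): turn of the castle nut on the stud, rad; + is counter-clockwise from above and raises it, 8 mm a turn. 0: the wanted last line-up of the slots, 0.6 mm above the ring; stops at -0.5, on the ring. Starts 4.5 to 9.5. The slots also line up each half turn higher (3.14, 6.28, 9.42): not wanted. Stays where left; turns against about 0.08 N m
- nut_slot (a point): on the nut's axis at the floor of its slot, moves with the nut; y along the slot, x to the crank handle. The nut: steel disc 92 mm wide, 9 mm thick, with a castellated crown 56 mm across, 24 mm high, and one slot 13 mm wide right across it. With the nut at 0 the slot's floor is 50 mm and the crown's top 66 mm above the work surface
- handle_mid (a point): on the axis of the crank handle, 17 mm below its top, 90 mm above the work surface with the nut at 0 (rises with the nut). Handle: black upright round grip, 15 mm diameter, 63 mm high, spins freely on its spindle 60 mm from the nut's axis, square to the slot; with the nut at 0 it stands in the fixture's +x direction from the stud
- seat (a point): point on the stud's axis, 50 mm above the work surface, where the origin of the laid pin belongs; axes as fixture (y along the stud's slot)
- pin_thin: the pin that fits: flat-sided steel bar along its x axis, 9 mm wide, 10 high, 78 long (x from -39 to +39), with an upright black plastic tab at one end to hold (x from +38 to +62 mm, 9 mm thick, up to 34 mm above the underside). Origin: centre of the 78 mm bar, at its underside. 60 g, balance point at x = +9. Starts lying flat. Laid in the slot it may point either way along the slot
- pin_thick: a pin of the same form and length but 16 mm thick, which does not fit the slot. Origin and axes as pin_thin. 100 g. The two pins' places may be swapped
- oil_bottle: bystander: small oil bottle standing, 35 mm diameter, 106 mm high; origin at the centre of its underside
- deburring_tool: bystander: black hand tool with yellow caps lying flat, 30x104x29 mm; origin at the centre of its underside
- screwdriver: bystander: screwdriver with red and black handle lying flat, 23x195x25 mm; origin at the centre of its underside

How it is judged (in metres and radians):
On the way:
1. the castle nut is wound down to its last line-up above the ring (within 0.25 rad) (value of joint nut between -0.25 and 0.25 rad), for 0.2 s.
At the end, for the whole second after the job is handed in: the nut is within 0.3 rad of the last line-up above the ring, and the thin pin lies at rest on the floor of the slot (within 4 mm in height, 0.1 rad of level, 0.2 rad of the stud's slot), the middle of its bar within 10 mm of the stud's axis so that it reaches through both sides (value of joint nut between -0.3 and 0.3 rad and horizontal distance between pin_thin and seat below 0.01 m and z of pin_thin in the frame of seat between -0.004 and 0.004 m and angle between the x axis of pin_thin and the y axis of seat, either way round below 0.2 rad and angle between pin_thin's own z axis and vertical below 0.1 rad and linear speed of pin_thin below 0.02 m/s); the robot touches nothing.
It fails at once if the oil bottle is moved more than 30 mm (distance of oil_bottle from where it was at the start of the episode above 0.03 m).
It fails at once if the deburring tool is moved more than 30 mm (distance of deburring_tool from where it was at the start of the episode above 0.03 m).
It fails at once if the screwdriver is moved more than 30 mm (distance of screwdriver from where it was at the start of the episode above 0.03 m).
It also fails if it takes over 64 s, if anything falls off the work surface, if the arm or the gripper's body presses on something with over 40 N, if the wrist force passes 120 N, or if a joint passes its speed limit or range.

## Working session

There is one attempt and no reset: what is moved stays moved. The work goes in short steps, Python scripts to look and compute and a tool call to move; the robot and the scene stay as the last step left them, time stands still between calls to the robot, and variables do not carry over. Pictures are saved under pics/ and viewed, at most 11 in all, crops included, and the job is handed in when it is done.

Besides the shell and the picture viewer there is one more tool, called after ">>>" as name(argument=value, ...) on one line, values as JSON. jog_arm: Moves the arm, as the interface text tells. Its arguments: {"type":"object","properties":{"rows":{"type":"array"}},"required":["rows"]}

```bash
ls; mkdir -p pics; python3 - <<'E'
from station import *
import cv2,json
s=read_state();print(s)
for n in("scene","top"):
    p=grab_frame(n);cv2.imwrite(f"pics/{n}0.png",p["pixels"][:,:,::-1])
    print(n,p["fx"],p["fy"],p["cx"],p["cy"],p["pose"],[k for k in p])
    for t in("fixture","nut","handle_mid","pin_thin","pin_thick","oil_bottle","deburring_tool","screwdriver"):
        print(t,[(d["box"],round(d["conf"],2)) for d in find_in(p,t)[:3]])
E
```

```text
pics
{'time': 0.0, 'qpos': array([ 1.05187521e+00,  2.45820679e-01,  1.55904748e+00,  4.40727533e-06,
        1.33866604e+00, -1.74067037e-01]), 'qvel': array([-0.00137911,  0.00012482,  0.00065891,  0.00047791, -0.00098249,
       -0.00074283]), 'tau': array([-1.80885203e-03, -4.29527414e+01, -3.26116455e+01, -3.30559778e-04,
        5.60350309e-03,  1.20175076e-05]), 'eef_pos': array([219.42791887, 611.24366708, 230.15809647]), 'ee_rot': array([-5.38902836e-01, -3.09435166e+00,  2.86562223e-03]), 'wrist_force': array([ 0.31664018, -0.07891955,  0.00150716]), 'torque': array([ 0.00706982, -0.01371923,  0.0141655 ]), 'finger_force': 0.0, 'finger_gap': 84.97528586861222}
scene 470.8313515137033 470.8313515137033 323.7361417397351 236.39566384148765 [[ 5.91842588e-01  5.18066504e-01 -6.17518784e-01 -1.48534425e+02]
 [-8.05790653e-01  3.99830276e-01 -4.36849144e-01 -7.05382350e+02]
 [ 2.05857968e-02  7.56136792e-01  6.54089732e-01  8.24324964e+02]
 [ 0.00000000e+00  0.00000000e+00  0.00000000e+00  1.00000000e+00]] ['pixels', 'fx', 'fy', 'cx', 'cy', 'pose', 'shot']
fixture [([189.7, 175.
[... 534 characters left out ...]
.26961174e-03 -1.63172691e-02 -2.02865717e+02]
 [-1.62872147e-02  1.75256343e-01  9.84388105e-01  1.23125458e+03]
 [ 0.00000000e+00  0.00000000e+00  0.00000000e+00  1.00000000e+00]] ['pixels', 'fx', 'fy', 'cx', 'cy', 'pose', 'shot']
fixture [([159.6, 223.3, 227.3, 282.8], 0.63)]
nut [([159.1, 229.3, 206.6, 272.6], 0.89)]
handle_mid [([159.6, 257.5, 172.7, 265.6], 0.55)]
pin_thin [([375.4, 285.2, 412.6, 292.9], 0.43)]
pin_thick [([274.2, 269.8, 313.7, 292.9], 0.63)]
oil_bottle [([432.5, 266.9, 452.9, 283.6], 0.73), ([272.5, 270.1, 311.5, 292.7], 0.41), ([375.4, 284.4, 411.8, 294.1], 0.24)]
deburring_tool [([167.7, 198.1, 210.3, 224.2], 0.94)]
screwdriver [([467.7, 231.8, 483.9, 307.3], 0.71)]
```

```bash
python3 - <<'E'
import cv2
a=cv2.imread("pics/top0.png");
c=cv2.resize(a[185:325,150:350],None,fx=4,fy=4,interpolation=cv2.INTER_CUBIC);cv2.imwrite("pics/topc.png",c)
c=cv2.resize(a[185:325,330:530],None,fx=4,fy=4,interpolation=cv2.INTER_CUBIC);cv2.imwrite("pics/topd.png",c)
E
```

```text
(no output)
```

View pics/topc.png

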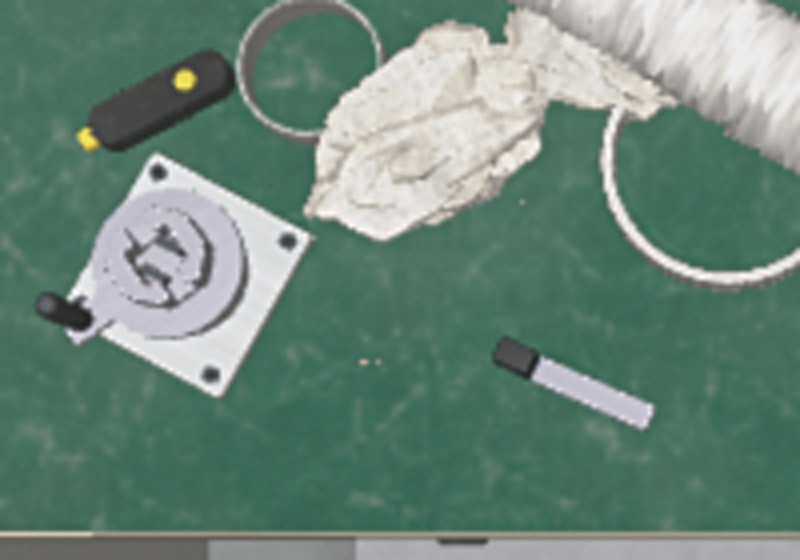

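View pics/topd.png

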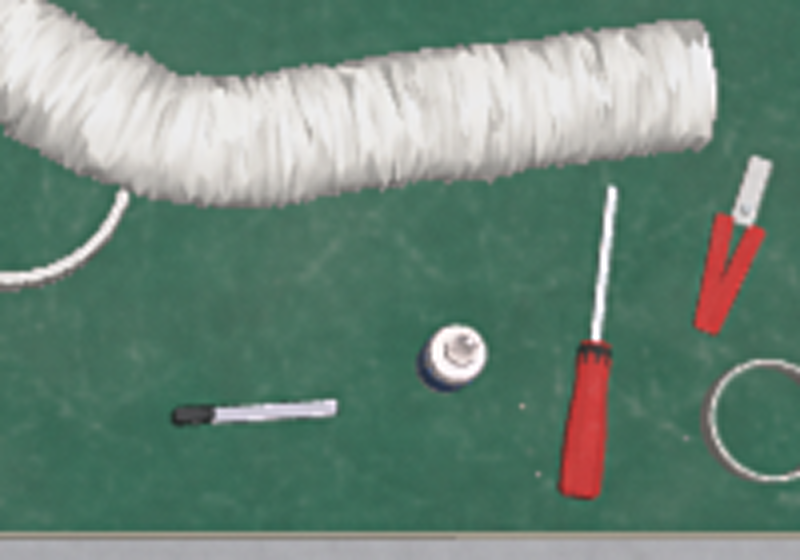

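View pics/scene0.png

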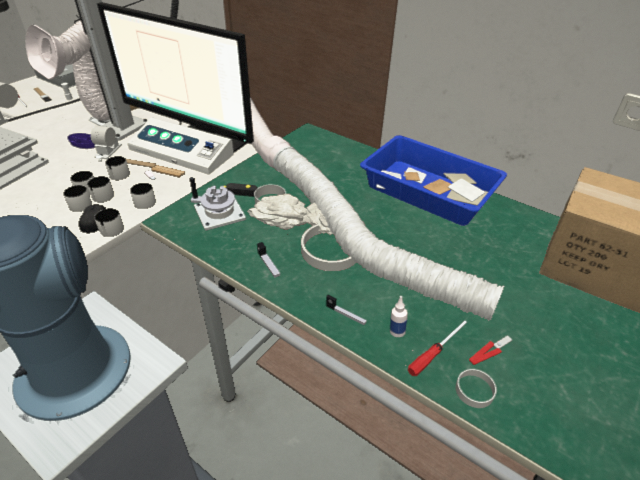

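The top view shows the fixture at the left (base corners in the crop at (157,153), (315,237) and (220,397)) and the handle top near (45,303). The thick pin is at (515,357)-(650,415). The second crop shows the thin pin, with its tab at (190,415) and bar end at (337,407). The bottle stands right of the thin pin.

```bash
cat > h.py <<'E'
import numpy as np
from scipy.spatial.transform import Rotation as R
def ray(p,u,v,pose=None):
    T=np.array(p["pose"]) if pose is None else pose
    d=T[:3,:3]@np.array([(u-p["cx"])/p["fx"],-(v-p["cy"])/p["fy"],-1]);return T[:3,3],d
def onz(p,u,v,z):
    o,d=ray(p,u,v);return o+d*(z-o[2])/d[2]
def proj(p,X):
    T=np.array(p["pose"]);c=T[:3,:3].T@(np.array(X)-T[:3,3]);return p["cx"]-p["fx"]*c[0]/c[2],p["cy"]+p["fy"]*c[1]/c[2]
E
python3 - <<'E'
from station import *;from h import *
np.set_printoptions(precision=1,suppress=True)
p=grab_frame("top")
f=lambda x,y,z,o=150:onz(p,o+x/4,185+y/4,z)
A,B,C=[f(*q,12) for q in((157,153),(315,237),(220,397))]
print(A,B,C,np.linalg.norm(A-B),np.linalg.norm(B-C),"ctr",(A+C)/2)
c=(A+C)/2
print("edge dirs",np.degrees(np.arctan2(*(B-A)[1::-1])),np.degrees(np.arctan2(*(B-C)[1::-1])))
for z in(113,117,121): # handle top z = 107+nut*8/2pi
    h=f(47,303,z);v=h-c;print("handle",z,h,np.hypot(*v[:2]),np.degrees(np.arctan2(v[1],v[0])))
for nm,o,pts in(("thin",330,((175,415),(337,407))),("thick",150,((497,350),(650,415)))):
    print(nm,f(*pts[0],25,o),f(*pts[1],8,o))
print("thin bar start",f(213,414,10,330),"end",f(337,407,8,330))
print("bottle",f(462,348,106,330),"debur",f(160,100,25))
E
```

```text
[607.4 157.6  12. ] [553.6  56.1  12. ] [453.8 111.1  12. ] 114.86227457171103 113.9935701418521 ctr [530.6 134.4  12. ]
edge dirs -117.91187831289855 -28.865577637655964
handle 113 [497.3 186.3 113. ] 61.66413938940861 122.5988500572991
handle 117 [496.7 184.9 117. ] 60.8210912928103 123.77250697120598
handle 121 [496.2 183.5 121. ] 60.004274598239604 124.97863483387813
thin [ 441.6 -301.8   25. ] [ 448.  -402.2    8. ]
thick [481.1 -60.3  25. ] [ 443.1 -153.1    8. ]
thin bar start [ 443.5 -326.2   10. ] end [ 448.  -402.2    8. ]
bottle [ 472.2 -457.6  106. ] debur [638.3 153.6  25. ]
```

>>> jog_arm(rows=[[[-45,-34,0,0,85],[-45,-34,0,0,85],[-45,-34,0,0,85],[-45,-34,0,0,85],[-45,-34,0,0,85],[-45,-34,0,0,85],[-45,-34,0,0,85],[-45,-34,0,0,85],[-45,-34,0,0,85]]])

```text
time: 2.08
eef_pos: [498.3, 185.2, 231.6]
ee_rot: [0.539, 3.094, 0.001]
wrist_force: [1.1, 1.0, 0.7]
finger_gap: 85.1
finger_force: 0.0
```

```bash
python3 - <<'E'
from station import *;from h import *;import cv2
np.set_printoptions(precision=3,suppress=True)
s=read_state();p=grab_frame("wrist")
print(s["eef_pos"],s["ee_rot"],s["qpos"]);print({k:p[k] for k in p if k!="pixels"})
cv2.imwrite("pics/w1.png",p["pixels"][:,:,::-1])
np.savez("w1.npz",pos=s["eef_pos"],rot=s["ee_rot"],**{k:p[k] for k in p})
for t in("nut","handle_mid","fixture"):print(t,find_in(p,t)[:2])
E
```

```text
[498.308 185.218 231.64 ] [0.539 3.094 0.001] [ 0.142 -0.035  1.86   0.     1.316 -1.084]
{'fx': 371.64829954431775, 'fy': 371.64829954431775, 'cx': 321.39676110253674, 'cy': 238.8337886701469, 'T_tool_cam': array([[  -0.002,    0.958,    0.287,   73.501],
       [   1.   ,    0.001,    0.001,   -1.107],
       [   0.001,    0.287,   -0.958, -142.151],
       [   0.   ,    0.   ,    0.   ,    1.   ]]), 'shot': 4}
nut [{'box': [236.0, 197.7, 335.1, 308.0], 'conf': 0.72}]
handle_mid [{'box': [312.0, 207.2, 332.5, 241.7], 'conf': 0.9}, {'box': [231.6, 188.2, 348.7, 307.6], 'conf': 0.72}]
fixture [{'box': [232.6, 186.8, 349.5, 304.0], 'conf': 0.76}]
```

View pics/w1.png

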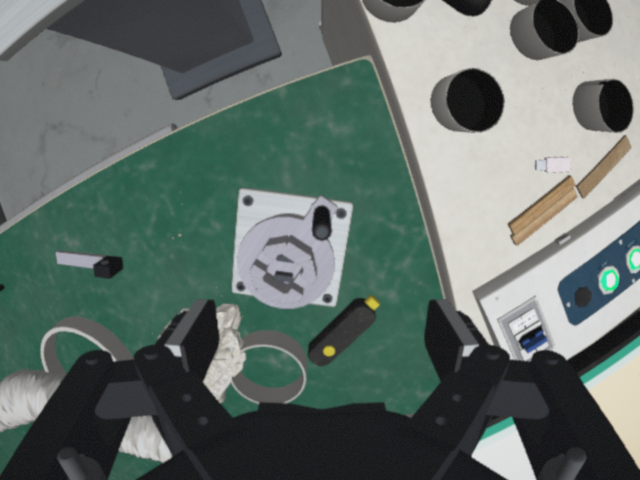

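The wrist view shows the fixture at (293,248), the handle at (321,220), and two slots that don't line up in the crown at (283,265). Next I'll rectify it to a map-view crop.

```bash
cat >> h.py <<'E'
def wproj(pos,rot,p,X):
    "world points (N,3) -> fisheye pixels"
    Rt=R.from_rotvec(rot);t=Rt.inv().apply(np.atleast_2d(X)-pos);T=np.array(p["T_tool_cam"])
    c=(t-T[:3,3])@T[:3,:3];r=np.hypot(c[:,0],c[:,1]);th=np.arctan2(r,-c[:,2])
    return np.c_[p["cx"]+p["fx"]*th*c[:,0]/r,p["cy"]-p["fy"]*th*c[:,1]/r]
def ortho(pos,rot,p,ctr,z,half=70,s=5):
    "map view of plane z: world y left, x up; s px/mm"
    import cv2
    n=int(2*half*s);v,u=np.mgrid[:n,:n]
    X=np.stack([ctr[0]+half-v/s,ctr[1]+half-u/s,np.full(u.shape,float(z))],-1).reshape(-1,3)
    m=wproj(pos,rot,p,X).reshape(n,n,2).astype(np.float32)
    return cv2.remap(np.ascontiguousarray(p["pixels"][:,:,::-1]),m[...,0],m[...,1],cv2.INTER_CUBIC)
E
python3 - <<'E'
from h import *;import cv2
d=np.load("w1.npz");a=ortho(d["pos"],d["rot"],d,(530,134),72,60,5)
cv2.imwrite("pics/o1.png",a)
E
```

```text
(no output)
```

View pics/o1.png

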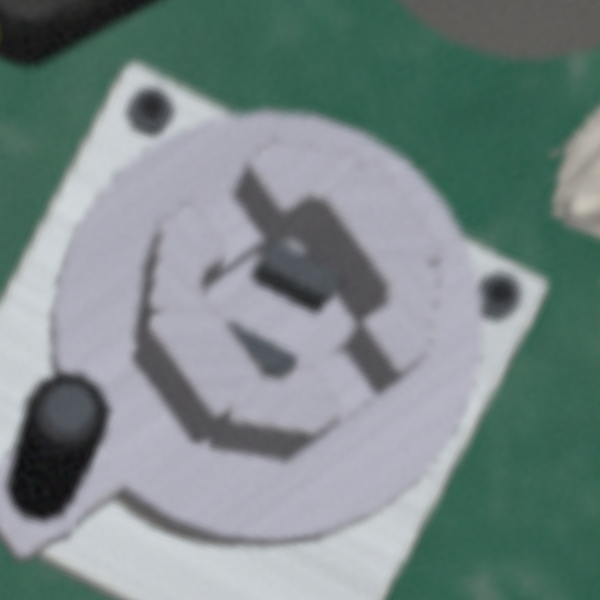

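The stud slot (dark edges at about (295,275) and (265,350) in the map) runs along about 62° in world, so the fixture's x is about 152° or -28°. With the handle at about 124.5°, the nut is at 5.80 or 8.94. I'll grip the handle, wind it and feel for the stop.

>>> jog_arm(rows=[[[1.5,-1.3,49,0,85],[0,0,49,0,85],[0,0,48,0,60],[0,0,0,0,40],[0,0,0,0,0],[0,0,0,0,0],[0,0,0,0,0],[0,0,0,0,0]]])

```text
time: 3.28
eef_pos: [497.2, 186.7, 87.7]
ee_rot: [0.538, 3.091, 0.003]
wrist_force: [-1.4, 1.3, 7.6]
finger_gap: 12.8
finger_force: 58.8
```

```bash
python3 - <<'E'
from station import *;from h import *
np.set_printoptions(precision=2,suppress=True)
s=read_state();print(s["eef_pos"],s["ee_rot"],s["finger_gap"],s["finger_force"],s["wrist_force"])
E
```

```text
[497.23 186.73  87.7 ] [0.54 3.09 0.  ] 12.846531855785315 58.84869287721813 [-1.41  1.27  7.6 ]
```

```bash
python3 - <<'E'
from h import *
Rt=R.from_rotvec([0.538,3.094,0.001])
th=np.radians(124.3)-0.29*np.arange(33)
P=np.c_[60*np.cos(th),60*np.sin(th),-1.273*0.29*np.arange(33)]
D=np.round(Rt.inv().apply(np.diff(P,axis=0)),1)
for i,d in enumerate(D):print(i,list(d),np.round(P[i+1]+[531,136.5,87.7],0))
E
```

```text
0 [np.float64(-12.1), np.float64(12.4), np.float64(0.4)] [513. 194.  87.]
1 [np.float64(-15.1), np.float64(8.4), np.float64(0.4)] [530. 196.  87.]
2 [np.float64(-16.9), np.float64(3.7), np.float64(0.4)] [547. 194.  87.]
3 [np.float64(-17.3), np.float64(-1.2), np.float64(0.4)] [563. 187.  86.]
4 [np.float64(-16.2), np.float64(-6.1), np.float64(0.4)] [576. 176.  86.]
5 [np.float64(-13.8), np.float64(-10.5), np.float64(0.4)] [586. 161.  85.]
6 [np.float64(-10.2), np.float64(-14.0), np.float64(0.4)] [590. 145.  85.]
7 [np.float64(-5.8), np.float64(-16.4), np.float64(0.4)] [590. 128.  85.]
8 [np.float64(-0.8), np.float64(-17.3), np.float64(0.4)] [585. 111.  84.]
9 [np.float64(4.1), np.float64(-16.8), np.float64(0.4)] [576.  96.  84.]
10 [np.float64(8.8), np.float64(-14.9), np.float64(0.3)] [562.  85.  84.]
11 [np.float64(12.7), np.float64(-11.8), np.float64(0.3)] [546.  79.  83.]
12 [np.float64(15.5), np.float64(-7.7), np.float64(0.3)] [529.  77.  83.]
13 [np.float64(17.1), np.float64(-2.9), np.float64(0.3)] [512.  80.  83.]
14 [np.float64(17.2), np.float64(2.1), np.float64(0.4)] [497.  8
[... 569 characters left out ...]
oat64(0.4)] [518. 195.  79.]
23 [np.float64(-15.9), np.float64(6.9), np.float64(0.4)] [536. 196.  79.]
24 [np.float64(-17.2), np.float64(2.1), np.float64(0.4)] [553. 192.  78.]
25 [np.float64(-17.1), np.float64(-2.9), np.float64(0.4)] [568. 184.  78.]
26 [np.float64(-15.5), np.float64(-7.7), np.float64(0.4)] [580. 171.  78.]
27 [np.float64(-12.7), np.float64(-11.8), np.float64(0.4)] [588. 156.  77.]
28 [np.float64(-8.8), np.float64(-14.9), np.float64(0.4)] [591. 139.  77.]
29 [np.float64(-4.2), np.float64(-16.8), np.float64(0.4)] [589. 122.  77.]
30 [np.float64(0.8), np.float64(-17.3), np.float64(0.4)] [583. 106.  76.]
31 [np.float64(5.8), np.float64(-16.4), np.float64(0.3)] [572.  92.  76.]
```

>>> jog_arm(rows=[[[-12.1,12.4,0.4,0,0],[-15.1,8.4,0.4,0,0],[-16.9,3.7,0.4,0,0],[-17.3,-1.2,0.4,0,0],[-16.2,-6.1,0.4,0,0],[0,0,0,0,0]]])

```text
time: 4.03
eef_pos: [577.9, 176.1, 86.2]
ee_rot: [0.54, 3.087, 0.004]
wrist_force: [4.3, 0.4, 6.0]
finger_gap: 12.9
finger_force: 58.8
```

>>> jog_arm(rows=[[[-13.8,-10.5,0.4,0,0],[-10.2,-14,0.4,0,0],[-5.8,-16.4,0.4,0,0],[-0.8,-17.3,0.4,0,0],[4.1,-16.8,0.4,0,0],[0,0,0,0,0]]])

```text
time: 4.78
eef_pos: [575.6, 95.4, 84.0]
ee_rot: [0.54, 3.09, -0.001]
wrist_force: [0.8, -2.8, 8.9]
finger_gap: 13.2
finger_force: 59.0
```

>>> jog_arm(rows=[[[8.8,-14.9,0.3,0,0],[12.7,-11.8,0.3,0,0],[15.5,-7.7,0.3,0,0],[17.1,-2.9,0.3,0,0],[17.2,2.1,0.4,0,0],[0,0,0,0,0]]])

```text
time: 5.52
eef_pos: [495.9, 88.4, 81.9]
ee_rot: [0.538, 3.091, 0.003]
wrist_force: [-1.2, 1.9, 7.4]
finger_gap: 13.0
finger_force: 59.1
```

>>> jog_arm(rows=[[[15.9,6.9,0.4,0,0],[13.3,11.2,0.4,0,0],[9.5,14.5,0.4,0,0],[5,16.6,0.4,0,0],[0,0,0,0,0]]])

```text
time: 6.15
eef_pos: [472.4, 149.9, 80.3]
ee_rot: [0.536, 3.09, 0.003]
wrist_force: [1.6, 1.3, 8.5]
finger_gap: 13.1
finger_force: 59.1
```

>>> jog_arm(rows=[[[0,17.3,0.4,0,0],[-5,16.6,0.4,0,0],[0,0,0,0,0]]])

```text
time: 6.52
eef_pos: [488.8, 180.1, 79.6]
ee_rot: [0.537, 3.091, 0.003]
wrist_force: [0.2, 2.3, 9.1]
finger_gap: 13.1
finger_force: 59.2
```

>>> jog_arm(rows=[[[-3.9,7.6,0.2,0,0],[-5.3,6.8,0.2,0,0],[-2.4,2.1,0,0,0],[-2.4,2.1,0,0,0],[0,0,0,0,0]]])

```text
time: 7.15
eef_pos: [507.5, 192.6, 79.3]
ee_rot: [0.538, 3.092, 0.003]
wrist_force: [-1.8, 2.9, 9.2]
finger_gap: 13.2
finger_force: 59.4
```

```bash
python3 - <<'E'
from h import *
from scipy.optimize import least_squares
Q=np.array([(497.2,186.7),(577.9,176.1),(575.6,95.4),(495.9,88.4),(472.4,149.9),(488.8,180.1),(507.5,192.6)])
r=least_squares(lambda c:np.hypot(*(Q-c[:2]).T)-c[2],[531,136,60]);c=r.x;print(c,r.fun)
a0=np.arctan2(192.6-c[1],507.5-c[0]);print(np.degrees(a0))
Rt=R.from_rotvec([0.538,3.094,0.001])
th=np.linspace(a0,np.radians(-28.4),10)
P=np.c_[60*np.cos(th),60*np.sin(th),-1.273*(a0-th)]
D=np.round(Rt.inv().apply(np.diff(P,axis=0)),1)
print(th[1]-th[0],D.tolist(),c[:2]+P[-1,:2])
E
```

```text
[531.64087536 137.11550985  60.52727831] [-0.15513607 -0.03184803  0.07460616 -0.10699139  0.07737912  0.16050461
 -0.0185144 ]
113.51348781134182
-0.2752064016996396 [[-13.4, 9.5, 0.4], [-15.5, 5.5, 0.4], [-16.4, 1.1, 0.4], [-16.1, -3.4, 0.4], [-14.6, -7.7, 0.4], [-11.9, -11.3, 0.4], [-8.4, -14.1, 0.3], [-4.3, -15.9, 0.3], [0.2, -16.5, 0.3]] [584.41978974 108.57805731]
```

>>> jog_arm(rows=[[[-13.4,9.5,0.4,0,0],[-15.5,5.5,0.4,0,0],[-16.4,1.1,0.4,0,0],[-16.1,-3.4,0.4,0,0],[-14.6,-7.7,0.4,0,0],[-11.9,-11.3,0.4,0,0],[-8.4,-14.1,0.3,0,0],[-4.3,-15.9,0.3,0,0],[0.2,-16.5,0.3,0,0],[0,0,0,0,0]]])

```text
time: 8.4
eef_pos: [584.5, 106.9, 76.2]
ee_rot: [0.54, 3.09, -0.0]
wrist_force: [0.8, -2.9, 7.7]
finger_gap: 13.3
finger_force: 59.1
```

>>> jog_arm(rows=[[[0,0,0,0,85],[0,0,0,0,85],[0,0,0,0,85],[0,0,-40,0,85],[20,10,-50,0,85],[30,10,-50,0,85],[30,10,0,0,85],[0,0,0,0,85]]])

```text
time: 9.4
eef_pos: [516.4, 164.4, 213.8]
ee_rot: [0.535, 3.095, 0.0]
wrist_force: [0.2, 0.5, -0.8]
finger_gap: 85.0
finger_force: 0.0
```

```bash
python3 - <<'E'
from station import *;from h import *;import cv2
np.set_printoptions(precision=3,suppress=True)
s=read_state();p=grab_frame("wrist");print(s["eef_pos"],s["ee_rot"])
np.savez("w2.npz",pos=s["eef_pos"],rot=s["ee_rot"],**p)
a=ortho(s["eef_pos"],s["ee_rot"],p,(531.6,137),64,70,4)
# top camera, 5x crop of both pins, thin on the right
t=grab_frame("top");np.savez("t2.npz",**t)
b=cv2.resize(t["pixels"][270:308,365:425,::-1],(560,355),interpolation=cv2.INTER_CUBIC)
cv2.imwrite("pics/o2.png",a);cv2.imwrite("pics/t2.png",b)
E
```

```text
[516.387 164.437 213.823] [0.535 3.095 0.   ]
```

View pics/o2.png

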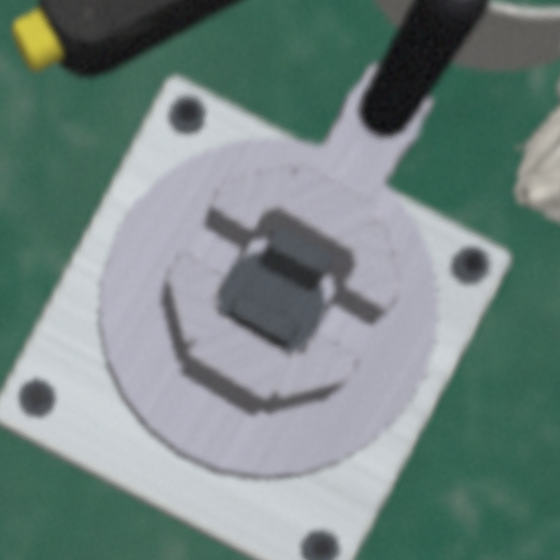

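The slots now line up. Stud and nut slot both run from (208,220) to (378,315) in the map, about 61°, with the handle at about -28°. Now to the thin pin.

>>> jog_arm(rows=[[[-10.5,-53.4,0,0,85],[-10.5,-53.4,0,0,85],[-10.5,-53.4,0,0,85],[-10.5,-53.4,0,0,85],[-10.5,-53.4,0,0,85],[-10.5,-53.4,0,0,85],[-10.5,-53.4,0,0,85],[-10.5,-53.4,0,0,85],[-10.5,-53.4,0,0,85]]])

```text
time: 10.62
eef_pos: [443.2, -323.6, 212.7]
ee_rot: [-0.541, -3.094, -0.001]
wrist_force: [0.4, 0.4, 0.2]
finger_gap: 84.7
finger_force: 0.0
```

>>> jog_arm(rows=[[[0,0,10,0.186,85],[0,0,10,0.186,85],[0,0,10,0.186,85],[0,0,10,0.186,85],[0,0,10,0.186,85],[0,0,10,0.186,85],[0,0,0,0.05,85],[0,0,0,0,85]]])

```text
time: 11.62
eef_pos: [443.7, -321.6, 152.6]
ee_rot: [-2.153, -2.286, 0.0]
wrist_force: [0.3, -0.2, -0.7]
finger_gap: 84.9
finger_force: 0.0
```

```bash
python3 - <<'E'
from station import *;from h import *;import cv2
np.set_printoptions(precision=3,suppress=True)
s=read_state();p=grab_frame("wrist");print(s["eef_pos"],s["ee_rot"],s["qpos"])
np.savez("w3.npz",pos=s["eef_pos"],rot=s["ee_rot"],**p)
for n in("pin_thin","pin_thick"):print(n,find_in(p,n)[:2])
cv2.imwrite("pics/o3.png",ortho(s["eef_pos"],s["ee_rot"],p,(445,-350),10,70,4))
E
```

```text
[ 443.706 -321.586  152.608] [-2.153 -2.286  0.   ] [-0.834  0.095  1.88  -0.     1.168 -0.894]
pin_thin [{'box': [315.2, 199.6, 327.4, 310.7], 'conf': 0.6}]
pin_thick [{'box': [323.3, 0.6, 352.5, 16.2], 'conf': 0.67}]
```

View pics/o3.png

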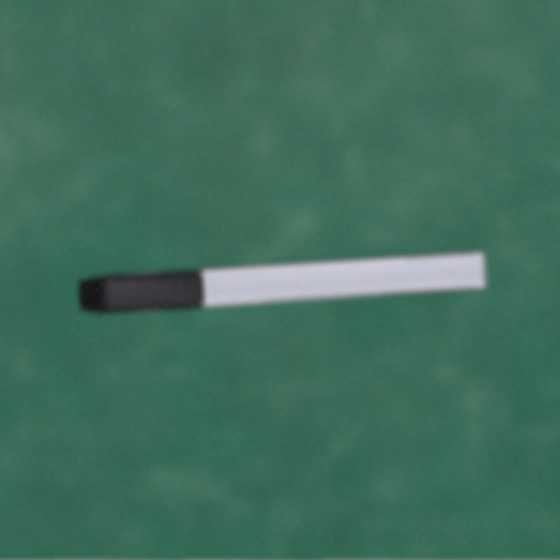

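The thin pin lies with its bar end at (485,271) and tab at (80-200,292) in the map. The tab centre is about (442,-312), yaw 93.2°, matching the top view.

>>> jog_arm(rows=[[[9.3,-1,50,0,85],[0,0,50,0,85],[0,0,46,0,50],[0,0,0,0,30],[0,0,0,0,0],[0,0,0,0,0],[0,0,0,0,0],[0,0,0,0,0]]])

```text
time: 12.78
eef_pos: [444.1, -313.4, 10.3]
ee_rot: [2.15, 2.284, -0.001]
wrist_force: [-1.0, 0.5, 5.5]
finger_gap: 8.0
finger_force: 60.3
```

>>> jog_arm(rows=[[[0,0,-30,0,0],[0,0,-50,0,0],[0,0,-55,0,0],[0,0,-55,0,0],[0,0,0,0,0]]])

```text
time: 13.4
eef_pos: [445.1, -314.3, 204.6]
ee_rot: [2.145, 2.278, -0.001]
wrist_force: [0.1, -0.4, -0.5]
finger_gap: 7.7
finger_force: 59.4
```

>>> jog_arm(rows=[[[54,15.5,0,0,0],[54,15.5,0,0,0],[54,15.5,0,0,0],[54,15.5,0,0,0],[54,15.5,0,0,0],[54,15.5,0,0,0],[54,15.5,0,0,0],[54,15.5,0,0,0],[54,15.5,0,0,0]]])

```text
time: 14.52
eef_pos: [552.3, 183.6, 197.0]
ee_rot: [-2.153, -2.287, 0.001]
wrist_force: [0.6, 0.3, -0.2]
finger_gap: 7.5
finger_force: 59.4
```

>>> jog_arm(rows=[[[0,0,0,0.185,0],[0,0,0,0.185,0],[0,0,0,0.186,0],[0,0,0,0,0]]])

```text
time: 15.02
eef_pos: [552.1, 181.7, 196.9]
ee_rot: [-2.697, -1.611, 0.002]
wrist_force: [0.1, 0.4, 0.2]
finger_gap: 7.8
finger_force: 59.4
```

```bash
python3 - <<'E'
from station import *;from h import *;import cv2
np.set_printoptions(precision=3,suppress=True)
s=read_state();p=grab_frame("wrist");print(s["eef_pos"],s["ee_rot"],s["finger_gap"],s["wrist_force"])
np.savez("w4.npz",pos=s["eef_pos"],rot=s["ee_rot"],**p)
for n in("pin_thin",):print(n,find_in(p,n)[:2])
cv2.imwrite("pics/w4.png",p["pixels"][:,:,::-1])
Rt=R.from_rotvec(s["ee_rot"]);x=Rt.apply([1,0,0])
print(x,Rt.apply([0,0,1]))
# predicted pin corner pixels at nominal grip (tool coords: bar top z, bar end x)
for z in(10.3-0,0.3):
  for xe in(-88,-11):
    for y in(-4.5,4.5):print(xe,y,z,wproj(s["eef_pos"],s["ee_rot"],p,s["eef_pos"]+Rt.apply([xe,y,z])))
E
```

```text
[552.126 181.696 196.887] [-2.697 -1.611  0.002] 7.750388555069158 [0.128 0.359 0.203]
pin_thin [{'box': [309.0, 273.4, 334.5, 408.7], 'conf': 0.66}]
[ 0.474  0.881 -0.001] [-0.001 -0.    -1.   ]
-88 -4.5 10.3 [[314.483 431.245]]
-88 4.5 10.3 [[330.326 431.209]]
-11 -4.5 10.3 [[312.665 315.499]]
-11 4.5 10.3 [[332.081 315.462]]
-88 -4.5 0.3 [[314.229 443.806]]
-88 4.5 0.3 [[330.675 443.768]]
-11 -4.5 0.3 [[312.194 326.261]]
-11 4.5 0.3 [[332.681 326.219]]
```

View pics/w4.png

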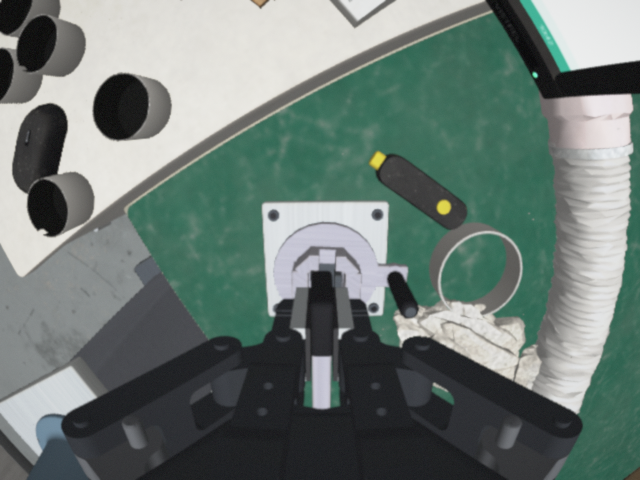

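The pin is held between the pads: tab at (321,273-355), bar at (313-331,355-408) running on under the gripper. The slot is at about (325,270). I'll check the grip geometry against prediction.

```bash
python3 - <<'E'
from station import *;from h import *;import cv2
np.set_printoptions(precision=1,suppress=True)
d=np.load("w4.npz");Rt=R.from_rotvec(d["rot"])
for X in([13,0,10.3],[13,0,-23.7],[-11,0,-23.7],[-11,0,.3]):print(X,wproj(d["pos"],d["rot"],d,d["pos"]+Rt.apply(X)))
p=grab_frame("scene")
for X in([13,0,10.3],[13,0,-23.7],[-11,0,.3],[-88,0,.3],[-88,0,10.3],[-11,0,10.3]):print(X,np.array(proj(p,d["pos"]+Rt.apply(X))))
u,v=map(int,proj(p,d["pos"]+Rt.apply([-40,0,0])))
print(u,v)
a=p["pixels"][v-35:v+35,u-40:u+40,::-1];cv2.imwrite("pics/s4.png",cv2.resize(a,None,fx=8,fy=8,interpolation=cv2.INTER_CUBIC))
b=d["pixels"][260:420,270:370,::-1];cv2.imwrite("pics/w4c.png",cv2.resize(b,None,fx=3.7,fy=3.7,interpolation=cv2.INTER_CUBIC))
E
python3 -c "
import cv2,numpy as np
a=cv2.imread('pics/s4.png')[:,:,:];b=cv2.imread('pics/w4c.png')
a=cv2.resize(a,(420,368));b=cv2.resize(b[:592],(370,592))
c=np.zeros((592,790,3),np.uint8);c[:368,:420]=a;c[:592,420:]=b;cv2.imwrite('pics/m4.png',c)"
```

```text
[13, 0, 10.3] [[322.3 267.4]]
[13, 0, -23.7] [[322.6 301.8]]
[-11, 0, -23.7] [[322.6 357.3]]
[-11, 0, 0.3] [[322.4 326.3]]
[13, 0, 10.3] [203.3 144.5]
[13, 0, -23.7] [201.4 132.9]
[-11, 0, 0.3] [205.1 145.4]
[-88, 0, 0.3] [213.1 159.8]
[-88, 0, 10.3] [213.6 163.3]
[-11, 0, 10.3] [205.6 148.8]
207 150
```

View pics/m4.png

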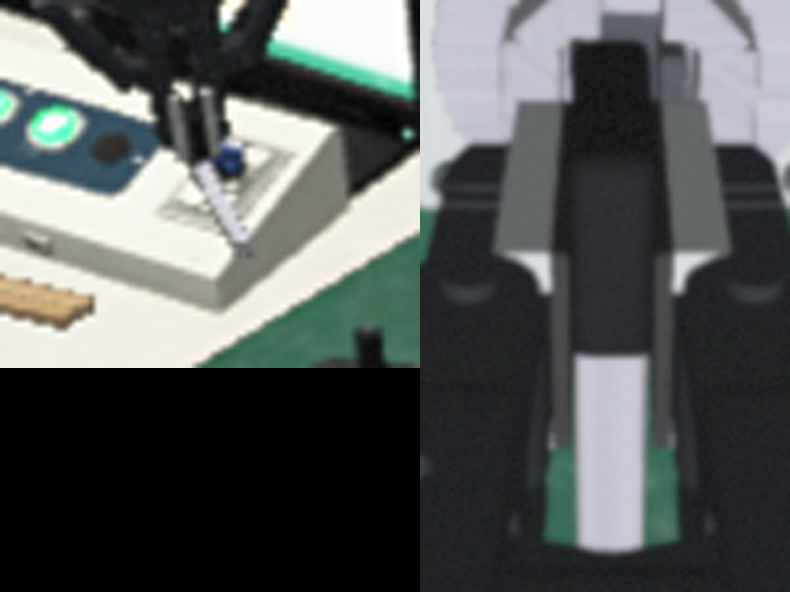

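The grip agrees with prediction within 1-2 mm: tab rows 271/303/356 against 267/302/357, and the bar end in the scene view is on the spot, so no tilt. Aligning above the slot now.

>>> jog_arm(rows=[[[0.2,3.1,40,0,0],[0,0,40,0,0],[0,0,32,0,0],[0,0,0,0,0],[0,0,0,0,0],[0,0,0,0,0]]])

```text
time: 15.92
eef_pos: [557.0, 180.6, 87.7]
ee_rot: [2.697, 1.608, 0.005]
wrist_force: [0.0, -1.1, -1.3]
finger_gap: 7.6
finger_force: 59.3
```

```bash
python3 - <<'E'
from station import *;from h import *;import cv2
np.set_printoptions(precision=3,suppress=True)
s=read_state();p=grab_frame("wrist");Rt=R.from_rotvec(s["ee_rot"])
print(s["eef_pos"],s["wrist_force"],Rt.apply([1,0,0]))
o=s["eef_pos"]+Rt.apply([-49.2,0,10.3]);print("pin origin",o,"tool err",Rt.inv().apply(np.array([531.6,137.1,50])-o))
b=p["pixels"][200:420,220:420,::-1];cv2.imwrite("pics/w5.png",cv2.resize(b,None,fx=2.7,fy=2.7,interpolation=cv2.INTER_CUBIC))
E
```

```text
[556.957 180.597  87.724] [ 0.002 -1.101 -1.309] [0.476 0.88  0.002]
pin origin [533.596 137.321  77.319] tool err [-1.202 -1.733 27.312]
```

View pics/w5.png

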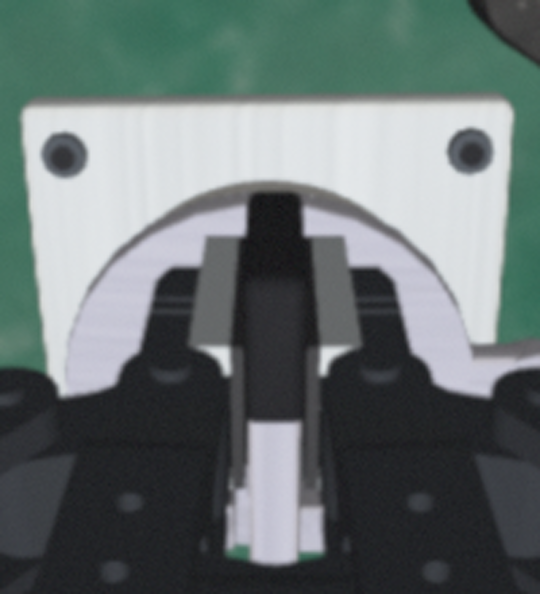

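The pin tab is at column 275 while the base's hole midpoint is at column 267. So the pin is about 2 mm off in tool y, agreeing with the computed -1.7. I'll correct and lower it.

>>> jog_arm(rows=[[[-1.2,-1.7,0,0,0],[0,0,8,0,0],[0,0,0,0,0],[0,0,0,0,0]]])

```text
time: 16.48
eef_pos: [553.3, 180.2, 77.3]
ee_rot: [-2.699, -1.608, 0.001]
wrist_force: [0.2, 0.3, -0.5]
finger_gap: 7.6
finger_force: 59.3
```

>>> jog_arm(rows=[[[0,0,4,0,0],[0,0,4,0,0],[0,0,0,0,0]]])

```text
time: 16.85
eef_pos: [553.7, 179.9, 69.3]
ee_rot: [2.698, 1.608, 0.0]
wrist_force: [1.2, -1.4, -2.2]
finger_gap: 7.7
finger_force: 59.2
```

>>> jog_arm(rows=[[[0,0.6,4,0,0],[0,0,3,0,0],[0,0,0,0,0],[0,0,0,0,0]]])

```text
time: 17.35
eef_pos: [553.8, 179.8, 62.3]
ee_rot: [2.699, 1.608, -0.001]
wrist_force: [2.3, -1.1, -1.9]
finger_gap: 7.9
finger_force: 59.3
```

>>> jog_arm(rows=[[[0,0,1.5,0,0],[0,0,1,0,0],[0,0,0,0,0]]])

```text
time: 17.73
eef_pos: [554.0, 179.9, 60.2]
ee_rot: [2.699, 1.608, -0.0]
wrist_force: [1.3, -1.2, 0.0]
finger_gap: 7.6
finger_force: 59.5
```

>>> jog_arm(rows=[[[0,0,0.5,0,0],[0,0,0,0,14],[0,0,0,0,20],[0,0,0,0,40],[0,0,0,0,40],[0,0,-30,0,40],[0,0,-50,0,40],[30,0,-50,0,40],[40,0,0,0,40],[0,0,0,0,40]]])

```text
time: 18.98
eef_pos: [588.1, 243.2, 190.4]
ee_rot: [2.697, 1.611, 0.003]
wrist_force: [0.1, 0.0, -0.5]
finger_gap: 40.1
finger_force: 0.0
```

```bash
python3 - <<'E'
from station import *;from h import *;import cv2
np.set_printoptions(precision=1,suppress=True)
s=read_state();p=grab_frame("wrist");print(s["eef_pos"],s["wrist_force"])
u=np.radians(61.6);d=np.array([np.cos(u),np.sin(u),0]);c=np.array([531.6,137.1,0])
# expected pixels in the map (plane z=60): bar ends (z60) ; map of plane 60
print("expect map px of bar end/tab start", [((531.6+70-q[0])*4,(137+70-q[1])*4) for q in (c-39*d,c+38*d)])
cv2.imwrite("pics/o6.png",ortho(s["eef_pos"],s["ee_rot"],p,(531.6,137),60,70,4))
E
```

```text
[588.1 243.2 190.4] [ 0.1  0.  -0.5]
expect map px of bar end/tab start [(np.float64(354.1973766149631), np.float64(416.82517736719217)), (np.float64(207.70512022131834), np.float64(145.89341692427433))]
```

View pics/o6.png

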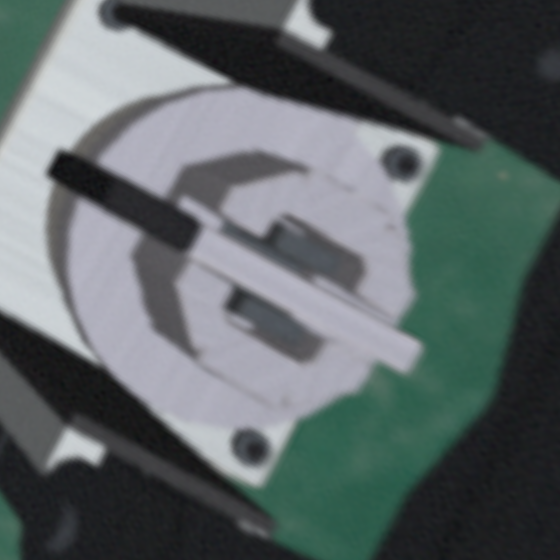

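The pin lies in both slots. Its bar end is at (415,355) against an expected (417,354) at 60 mm height, so it is centred and down. Handing in.

```bash
python3 -c "
from station import *;print(sign_off())"
```

```text
the job is handed in; nothing more can be done
None
```

The nut is wound down to its last line-up above the ring, and the thin pin lies centred through the nut and stud. The oil bottle, deburring tool and screwdriver were not touched, and I handed the job in at about 19 s of the 64 s limit; no verdict came back from the hand-in.

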